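# Uncover the wire well and load a bobbin

## Robot

A 6-joint arm with a two-finger parallel gripper is mounted at the origin on the work surface. World frame = base frame: x ahead of the robot, y to its left, z up, the work surface at z = 0. Lengths are in m, angles in rad, forces in N, time in s.
With the tool pointing down it reaches from about 0.25 to 0.725 m from the base axis. Payload 9.7 kg.
Tool frame: the origin (TCP) lies between the finger pads; the fingertips stand 25 mm ahead of it and the grasp point (between the pads) lies 6 mm ahead of it; z points along the fingers, y is the line along which they close (so a half turn about z gives the same grasp; the last joint's range is limited). The gripper opens to 85 mm and grips with 20 to 120 N. Pads are 22 mm wide; open, the fingers measure 114 mm over their backs; the gripper's body (76 mm by 85 mm) begins 54 mm behind the grasp point. The pads swing forward as they close: fully open they stand 13 mm farther back than shut.
Start: joints at [1.262, 0.087, 0.176, 1.66, 0, 1.571], TCP at [0.167, 0.524, 0.256] pointing down, gripper open.
Joint ranges: [-3.13, 3.13], [-0.85, 1.81], [-1.15, 1.24], [-2.2, 2.28], [-1.44, 1.52], [-3.14, 3.14]. Speed limits (rad/s): [2.22, 2.22, 2.57, 3.14, 3.14, 3.14].

## Interface

Orientations are given as a 3x3 rotation matrix whose columns are the frame's x, y, z axes.
In Python, from workcell import robot gives the robot as it stands.
- The arm moves only by the tool drive_effector, called after "Emit:" as a command line: name --argument value ..., lists and objects as JSON in quotes. Schema: {"type":"object","properties":{"offsets":{"type":"object","properties":{"dx":{"type":"array","items":{"type":"number"},"minItems":1,"maxItems":10},"dy":{"type":"array","items":{"type":"number"},"minItems":1,"maxItems":10},"dz":{"type":"array","items":{"type":"number"},"minItems":1,"maxItems":10},"wx":{"type":"array","items":{"type":"number"},"minItems":1,"maxItems":10},"wy":{"type":"array","items":{"type":"number"},"minItems":1,"maxItems":10},"wz":{"type":"array","items":{"type":"number"},"minItems":1,"maxItems":10}},"additionalProperties":false,"required":["dx","dy","dz","wx","wy","wz"]},"finger_gap":{"type":"number"},"clamp_n":{"type":"number"},"only":{"type":"string"},"quiet":{"type":"boolean"},"lines":{"type":"string"}},"required":["offsets"],"additionalProperties":false}. offsets is an object with one list for each field, all of the same length, 1 to 10, a row being the entries at one place: dx, dy, dz (the shift in units of 5 mm), wx, wy, wz (a rotation vector in rad); each row is the pose to reach, as a shift and turn from the pose commanded when the call began, along the tool's axes at that moment; what a row does not reach only later rows make up. A row lasts 1/12 s, in which the tool goes at most 0.0417 m and 0.125 rad, less where a joint would pass 70% of its speed; a pose out of reach is approached as far as the arm can. finger_gap is the finger opening in m, set as the call begins (left out keeps the last). The fingers move at their own pace and stop on an object; clamp_n is the grip in N (left out, the last holds). Time passes only in rows, so rows that do not move let the fingers close. The tool returns the time, the measured TCP pose, the force, the opening and the grip force at its end. only (a regular expression) keeps the lines of the reply that match it, lines (a string "A,B") keeps lines A to B, and quiet returns only ok. Input that does not fit is refused with a message, and nothing moves.
- robot.sense(): the state, without advancing time (a new reading comes with each control period).
- robot.grab_frame(name): name is "side" or "top" or "wrist"; returns the picture (480x640x3 uint8, blue, green, red); there is no depth.
- robot.camera_info(name): a dict with "fx", "fy", "cx", "cy" (pixels), "R" (3x3) and "t" (3): a world point X has camera coordinates R X + t. Camera axes: x right, y down, z forward; pixel columns grow to the right and rows downward; lengths in m; the calibration is good to about 2 mm. A picture is of the moment at which its call begins: read the wrist's pose just before it. camera_info takes no time and is no camera call; for the wrist camera it gives the pose at the moment of the call.
- robot.hand_in(): hands the job in; it is judged then, once.
The state is a dict: "time_s": time; "joint_positions": joint angles; "qd": joint speeds; "joint_torque": joint torques, N m; "tcp_pos": TCP position; "tool_rot": TCP orientation; "contact_force": force on the tool from outside, world axes, zero at the start; "wrist_torque": the same for the moment, N m; "gripper_width": finger opening in m; "finger_force": force on a finger pad.
Only numpy, scipy, OpenCV 4.12 (cv2) and the standard library are available. Lean on these libraries where they do the work, as an engineer would, in place of code of your own. Each camera call takes 0.05 s, during which the arm holds its last target. There are 200 camera calls.

## Task

Uncover the wire well: raise the tabbed end of its loose cover over the end wall and gently slide the cover along the rails until it lies flat, fully home against the end stop. Then put the bobbin with the tall neck on the spindle in the well, lowered all the way down and not dropped. Leave the other things on the bench as they are.

Things in the scene. Friction and masses are not known exactly. Their poses are not given: they have to be found in the camera images.
- station: Wire well: fixed open wooden box 148 wide (x), 297 long (y). Origin on the bench under the well's centre; z up, +y from well to parking place. Well inside 124 x 116 (y), floor top z 8. Both side walls (12 thick, top z 70) run on from y -66 to 230: rails the cover lies and slides on. The end wall at y 58 to 66 and the trough floor beyond it are only 45 high: fingers pass above.
- catch_wall (a point): Middle of the top edge of the station's end wall at y -66 to -58 (8 thick), as high as the rails (z 70). The cover's ridge hangs outside this wall, 1 to 5 off it, so the cover cannot slide towards the stop until its ridge is raised over it. Axes as the station.
- stop_face (a point): Middle of the face of the end stop, at rail height (z 70): a bar across the rails at station y 218.5 to 230.5, top z 82. The cover's +y edge meets this face when home. Axes as the station.
- cover: Loose aluminium cover, 0.17 to 0.35 kg: plate 148 (x) by 137 (y) by 4, lying on the rails. Origin at the centre of the plate's underside; z up, y towards the stop, within a few degrees of the station's. Too wide to grip across. A ridge 100 long (x), 5 thick hangs under its -y edge, 7 below the underside. Only its weight holds it down.
- tab_root (a point): On the cover, middle of the lower -y edge of its plate (cover frame 0, -68.5, 0): back face of the ridge. From here a tab 90 wide (x), 4 thick, is bent up and back at 50 degrees above level, to y -86, 23 above the plate's underside, open below. Fingertips pointing down and to +y, about 40 degrees from vertical, fit from behind under the tab, against the ridge. Axes as the cover.
- park (a point): Point on the station (station frame 0, 150, 70): where the cover's origin is when the cover lies flat on the rails against the end stop. Axes as the station.
- bobbin: The bobbin to load: wood, wound tight with copper wire, standing upright, 0.13 to 0.21 kg. Origin at the centre of its underside, z up. Flange diameter 60 from z 0 to 5 and 28 to 33, winding diameter 48, then a tall plain neck of diameter 26 from z 33 to the top at z 58 (the place to grip). A bore of diameter 16 goes right through.
- spindle_foot (a point): Foot of the spindle, centre of the well's floor (station frame 0, 0, 8). The spindle is a fixed upright steel pin of diameter 12 that rises 38 above this point, the last 8 tapering to a point. The seated bobbin's origin coincides with it.
- reel: Bystander: a reel like the bobbin but with no neck, 60 in diameter, 33 high. Origin at its underside.
- jar: Bystander: small glass jar, diameter 52, 62 high. Origin at its underside.
- hammer: Bystander: hammer 240 long, lying.
- pliers: Bystander: pliers with blue grips, 140 long, lying.
- bench_block: Bystander: square steel bench block 64 by 64 by 22. Origin at its underside.

How it is judged:
On the way:
1. the cover lies flat on the rails, home against the end stop (y of cover in the frame of station above 0.142 m and x of cover in the frame of station between -0.02 and 0.02 m and z of cover in the frame of station between 0.066 and 0.0725 m and angle between cover's own z axis and vertical below 0.03 rad and angle between the y axis of cover and the y axis of station, either way round below 0.15 rad), for 0.2 s.
At the end, for the whole second after the job is handed in: The cover lies flat (within 0.03 rad) on the rails, not more than 8 mm short of the end stop, within 20 mm of the middle and 0.15 rad of straight; the bobbin stands upright on the spindle, its underside within 3 mm of the well's floor and within 5 mm of the spindle's axis; both are at rest (all of step 1 and horizontal distance between bobbin and spindle_foot below 0.005 m and z of bobbin in the frame of spindle_foot between -0.003 and 0.003 m and angle between bobbin's own z axis and vertical below 0.06 rad and linear speed of each of bobbin, cover below 0.01 m/s); the robot touches nothing.
It fails at once if the cover is tipped more than 40 degrees or falls off the well (angle between cover's own z axis and vertical above 0.7 rad or height (world z) of cover below 0.055 m).
It fails at once if the cover is rammed into the station with more than 110 N (contact force between cover and station above 110 N).
It fails at once if the bobbin is let go above the spindle, more than 15 mm from fully down (horizontal distance between bobbin and spindle_foot below 0.04 m and z of bobbin in the frame of spindle_foot above 0.015 m and contact force between the fingers and bobbin below 0.05 N).
It fails at once if another thing on the bench is moved by more than 30 mm (distance of any of reel, jar, hammer, pliers, bench_block from where it was at the start of the episode above 0.03 m).
It also fails if it takes over 58 s, if anything falls off the work surface, if the arm or the gripper's body presses on something with over 40 N, if the wrist force passes 120 N, or if a joint passes its speed limit or range.

## Working session

There is one attempt and no reset: what is moved stays moved. The work goes in short steps, Python scripts to look and compute and a tool call to move; the robot and the scene stay as the last step left them, time stands still between calls to the robot, and variables do not carry over. Pictures are saved under pics/ and viewed, at most 10 in all, crops included, and the job is handed in when it is done.

```bash
ls; mkdir -p pics
```

Run:
```python
from workcell import robot
import cv2
for n in("top","side"):
    cv2.imwrite(f"pics/{n}0.png",robot.grab_frame(n)); 
    c=robot.camera_info(n); print(n,c)
s=robot.sense(); print(s["tcp_pos"],s["tool_rot"],s["time_s"])
```

```text
pics
workcell.py
top {'fx': 460.46224345517265, 'fy': 460.46224345517265, 'cx': 325.5125913397965, 'cy': 235.8966344613761, 'R': array([[-2.17192756e-02, -9.99757883e-01, -3.52831194e-03],
       [-9.82592401e-01,  2.19973803e-02, -1.84467582e-01],
       [ 1.84500533e-01, -5.39609768e-04, -9.82832265e-01]]), 't': array([0.00594755, 0.58239647, 0.83011568])}
side {'fx': 550.5635823019128, 'fy': 550.5635823019128, 'cx': 323.9610418241199, 'cy': 241.44125758913466, 'R': array([[ 0.89591216, -0.44417874,  0.00682939],
       [-0.2667852 , -0.55027316, -0.79121749],
       [ 0.35520002,  0.70703939, -0.61149673]]), 't': array([-0.51763303,  0.22964275,  1.13427541])}
[0.16712217 0.52381519 0.25568125] [[-9.52682281e-01  3.03967690e-01 -3.38634157e-04]
 [ 3.03967878e-01  9.52681642e-01 -1.10378544e-03]
 [-1.29045672e-05 -1.15449074e-03 -9.99999333e-01]] 0.1
```

View pics/top0.png

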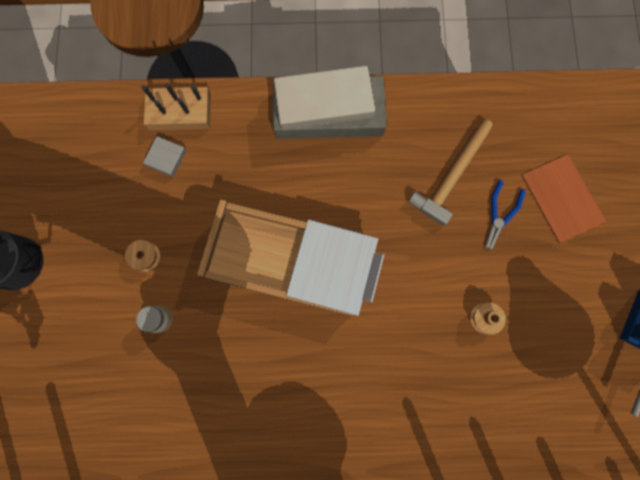

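View pics/side0.png

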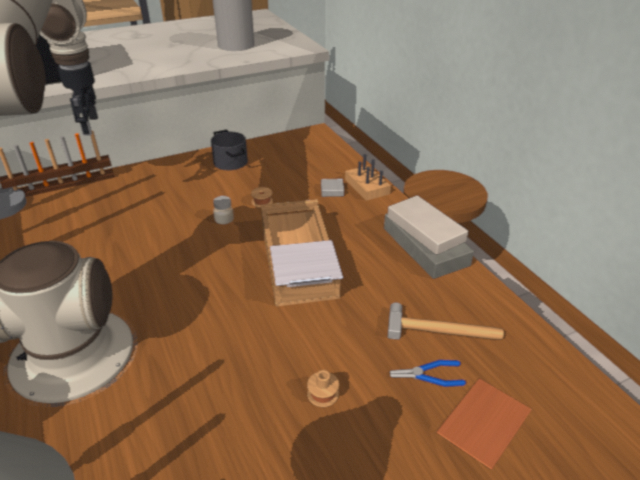

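The top view shows the cover around (335,267) with its tab at (376,278). The stop end of the well is on the left at (212,238), the bobbin is at (488,318) and the reel at (142,256). The side view agrees: cover (305,262), tab edge (310,282), bobbin (322,388).

Create h.py:
```python
import numpy as np,cv2
from workcell import robot
def ray(n,p,c=None):
    c=c or robot.camera_info(n); R=np.array(c["R"]);t=np.array(c["t"])
    d=R.T@np.array([(p[0]-c["cx"])/c["fx"],(p[1]-c["cy"])/c["fy"],1]); return -R.T@t,d/np.linalg.norm(d)
def plane(n,p,z,c=None):
    o,d=ray(n,p,c); return o+d*(z-o[2])/d[2]
def tri(rays):
    A=sum(np.eye(3)-np.outer(d,d) for o,d in rays); b=sum((np.eye(3)-np.outer(d,d))@o for o,d in rays)
    return np.linalg.solve(A,b)
```

Run:
```python
import cv2,numpy as np
for n,(x0,y0,x1,y1) in dict(top=(190,190,395,325),side=(240,190,360,310)).items():
    im=cv2.imread(f"pics/{n}0.png"); hsv=cv2.cvtColor(im,cv2.COLOR_BGR2HSV)
    m=((hsv[...,1]<70)&(hsv[...,2]>90)).astype(np.uint8)*255
    sub=np.zeros_like(m); sub[y0:y1,x0:x1]=m[y0:y1,x0:x1]
    cs,_=cv2.findContours(sub,0,cv2.CHAIN_APPROX_NONE)
    for c in cs:
        if cv2.contourArea(c)>60: print(n,cv2.contourArea(c),cv2.approxPolyDP(c,4,True)[:,0].tolist(),np.round(cv2.boxPoints(cv2.minAreaRect(c)),1).tolist())
im=cv2.imread("pics/top0.png")[190:325,190:395]; a=cv2.resize(im,None,fx=2.2*1.77,fy=2.2*1.77,interpolation=2)
im=cv2.imread("pics/side0.png")[195:310,240:360]; 
cv2.imwrite("pics/topc.png",a[:600,:800]); 
im2=cv2.imread("pics/side0.png")[195:310,240:360]; cv2.imwrite("pics/sidec.png",cv2.resize(im2,None,fx=5,fy=5,interpolation=2))
```

```text
top 6330.0 [[308, 219], [286, 294], [358, 315], [362, 300], [373, 298], [383, 258], [374, 252], [377, 238]] [[285.20001220703125, 295.29998779296875], [307.0, 217.6999969482422], [389.1000061035156, 240.6999969482422], [367.29998779296875, 318.29998779296875]]
side 2644.0 [[332, 241], [270, 246], [275, 284], [342, 278]] [[269.5, 245.39999389648438], [337.79998779296875, 237.60000610351562], [342.70001220703125, 280.5], [274.3999938964844, 288.3999938964844]]
side 107.5 [[321, 190], [323, 196], [343, 195], [343, 190]] [[321.0, 190.0], [343.0, 190.0], [343.0, 196.0], [321.0, 196.0]]
```

View pics/topc.png

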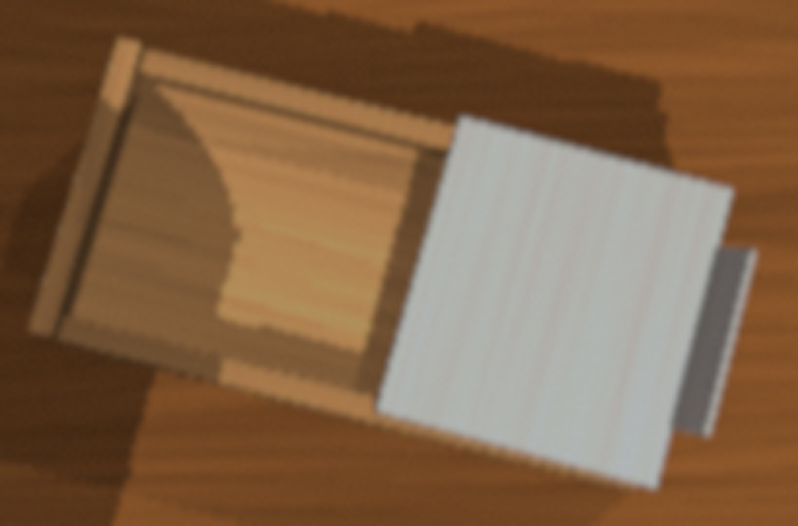

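View pics/sidec.png

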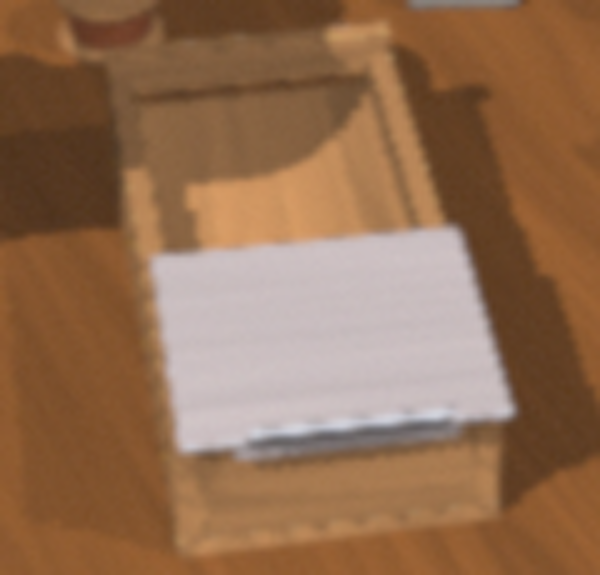

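The crops show the plate corners at topc (459,114), (733,187), (659,489), (377,411) and sidec (462,230), (515,413), (180,452), (153,257). The tab lip runs from topc (755,248) to (709,436), and the stop's inner top edge from (141,45) to (57,337).

Run:
```python
from h import *
T=lambda x,y:(190+x/3.894-.4,190+y/3.894-.4); S=lambda x,y:(240+x/5-.4,195+y/5-.4)
P=[tri([ray("top",T(*a)),ray("side",S(*b))]) for a,b in [((459,114),(462,230)),((733,187),(515,413)),((659,489),(180,452)),((377,411),(153,257))]]
P=np.array(P);print(P.round(4),"\nmean",P.mean(0).round(4))
for a in(P[0]-P[1],P[3]-P[2]): print("y-edge",np.linalg.norm(a),np.degrees(np.arctan2(a[1],a[0])))
for a in(P[0]-P[3],P[1]-P[2]): print("x-edge",np.linalg.norm(a),np.degrees(np.arctan2(a[1],a[0])))
Q=np.array([plane("top",T(*a),.074) for a in((459,114),(733,187),(659,489),(377,411))]);print("plane",Q.round(4),Q.mean(0))
tb=tri([ray("top",T(755,248)),ray("side",S(450,410))]),tri([ray("top",T(709,436)),ray("side",S(248,432))])
print("tab lip",tb, [plane("top",T(*a),.093).round(4) for a in((755,248),(709,436))])
st=[plane("top",T(*a),.082).round(4) for a in((118,38),(30,330),(141,45),(57,337))];print("stop",st)
for a,b in((st[0],st[1]),(st[2],st[3])):v=a-b;print(np.linalg.norm(v),np.degrees(np.arctan2(v[1],v[0])))
for n in("top","side"):
    im=cv2.imread(f"pics/{n}0.png"); print(n)
for z in(0,.058): print("bobbin neck z",z,plane("top",(495,318),z))
print(tri([ray("top",(494.5,318)),ray("side",(323,376))]))
```

```text
[[ 0.613   0.0269  0.0676]
 [ 0.5727 -0.1049  0.0703]
 [ 0.4295 -0.0641  0.0703]
 [ 0.4693  0.0676  0.0714]] 
mean [ 0.5211 -0.0186  0.0699]
y-edge 0.13789012945299328 72.99931729131606
y-edge 0.137558155964708 73.18371501363059
x-edge 0.14939698620074734 -15.800207891641064
x-edge 0.14889855299566052 -15.916130990839127
plane [[ 0.6122  0.0265  0.074 ]
 [ 0.5732 -0.1049  0.074 ]
 [ 0.4307 -0.0642  0.074 ]
 [ 0.4698  0.0672  0.074 ]] [ 0.52146722 -0.01886759  0.074     ]
tab lip (array([ 0.53840252, -0.11116837,  0.09055336]), array([ 0.45270111, -0.086472  ,  0.09097868])) [array([ 0.5405, -0.1117,  0.093 ]), array([ 0.4539, -0.0867,  0.093 ])]
stop [array([0.6518, 0.191 , 0.082 ]), array([0.5108, 0.2295, 0.082 ]), array([0.6481, 0.1798, 0.082 ]), array([0.5072, 0.2167, 0.082 ])]
0.14616172549610928 -15.272309155441175
0.1456517078512985 -14.675487089100029
top
side
bobbin neck z 0 [ 4.20414198e-01 -3.37432887e-01  1.11022302e-16]
bobbin neck z 0.058 [ 0.42033986 -0.31663951  0.058     ]
[ 0.41931236 -0.31725189  0.05259412]
```

Add to h.py:
```python
from scipy.spatial.transform import Rotation as Ro
th=np.radians(74.3); Y=np.array([np.cos(th),np.sin(th),0]); X=np.array([Y[1],-Y[0],0]); Z=np.array([0,0,1.])
t40=np.radians(40); a=np.sin(t40)*Y-np.cos(t40)*Z; p=np.cos(t40)*Y+np.sin(t40)*Z
RT=np.c_[p,X,a]
def delta(pos,R):
    s=robot.sense(); R0=np.array(s["tool_rot"]); 
    print("shift",(R0.T@(np.array(pos)-s["tcp_pos"])).round(4),"rotvec",Ro.from_matrix(R0.T@R).as_rotvec().round(4),"t",s["time_s"])
root=np.array([.5019,-.0838,.070]); tip=.0205
def front(s=None):  # front lower fingertip corner
    s=s or robot.sense(); R=np.array(s["tool_rot"]); return np.array(s["tcp_pos"])+R@[.011,0,tip]
```

Run:
```python
from h import *
F=root-.062*a-.008*p; delta(F-tip*a-.011*p,RT); print(F-tip*a-.011*p)
```

```text
shift [-0.506  -0.5445  0.1353] rotvec [-0.5352  0.5541  1.4676] t 0.1
[ 0.48361152 -0.14886335  0.1209857 ]
```

The rows are not in the units I measure in: shifts go in units of 5 mm. I convert before sending: 0.03 m is 6, -0.54 m is -108.

Emit:
drive_effector --offsets '{"dx": [-100,-100,-100,-100,-100,-100,-100,-100,-100,-100],"dy": [-108,-108,-108,-108,-108,-108,-108,-108,-108,-108],"dz": [6,6,6,6,6,6,6,6,6,6],"wx": [-0.535,-0.535,-0.535,-0.535,-0.535,-0.535,-0.535,-0.535,-0.535,-0.535],"wy": [0.554,0.554,0.554,0.554,0.554,0.554,0.554,0.554,0.554,0.554],"wz": [1.468,1.468,1.468,1.468,1.468,1.468,1.468,1.468,1.468,1.468]}' --finger_gap 0.045 --clamp_n 20

```text
time_s: 0.93
tcp_pos: [0.3341, 0.1683, 0.2404]
tool_rot: [[-0.197, 0.98, 0.02], [0.852, 0.161, 0.498], [0.485, 0.115, -0.867]]
contact_force: [1.5, 0.4, 0.2]
gripper_width: 0.0455
finger_force: 0.0
```

Run:
```python
from h import *
F=root-.062*a-.008*p; delta(F-tip*a-.011*p+[0,0,.08],RT)
```

```text
shift [-0.3188  0.0909 -0.1208] rotvec [-0.1545  0.1596  0.4242] t 0.9333
```

In the tool's units: -0.319 m is -63.8, -0.121 m is -24.2.

Emit:
drive_effector --offsets '{"dx": [-63.8,-63.8,-63.8,-63.8,-63.8,-63.8,-63.8,-63.8,-63.8,-63.8],"dy": [18.2,18.2,18.2,18.2,18.2,18.2,18.2,18.2,18.2,18.2],"dz": [-24.2,-24.2,-24.2,-24.2,-24.2,-24.2,-24.2,-24.2,-24.2,-24.2],"wx": [-0.1545,-0.1545,-0.1545,-0.1545,-0.1545,-0.1545,-0.1545,-0.1545,-0.1545,-0.1545],"wy": [0.16,0.16,0.16,0.16,0.16,0.16,0.16,0.16,0.16,0.16],"wz": [0.424,0.424,0.424,0.424,0.424,0.424,0.424,0.424,0.424,0.424]}'

```text
time_s: 1.77
tcp_pos: [0.4863, -0.1506, 0.1987]
tool_rot: [[0.208, 0.963, 0.17], [0.739, -0.269, 0.618], [0.641, -0.003, -0.767]]
contact_force: [1.2, -0.6, -0.1]
gripper_width: 0.0451
finger_force: 0.0
```

Run:
```python
from h import *
F=root-.062*a-.008*p; delta(F-tip*a-.011*p,RT)
```

```text
shift [-0.0492 -0.0028  0.0602] rotvec [-0.0036  0.0018 -0.0002] t 1.7667
```

In the tool's units: 0.06 m is 12, -0.05 m is -10.

Emit:
drive_effector --offsets '{"dx": [-5,-10,-10,-10],"dy": [0,-0.4,-0.4,-0.4],"dz": [6,12,12,12],"wx": [0,-0.003,-0.003,-0.003],"wy": [0,0.001,0.001,0.001],"wz": [0,0,0,0]}'

```text
time_s: 2.1
tcp_pos: [0.4821, -0.1452, 0.1226]
tool_rot: [[0.206, 0.964, 0.171], [0.738, -0.268, 0.62], [0.643, -0.002, -0.766]]
contact_force: [-0.5, 0.3, 1.1]
gripper_width: 0.0449
finger_force: 0.0
```

Run:
```python
from h import *
cv2.imwrite("pics/w1.png",robot.grab_frame("wrist")); cv2.imwrite("pics/s1.png",robot.grab_frame("side"))
a1=cv2.imread("pics/w1.png"); b=cv2.resize(cv2.imread("pics/s1.png")[190:310,230:360],(433,400),interpolation=2)
c=np.zeros((480,800,3),np.uint8); c[:300,:400]=cv2.resize(a1,(400,300)); c[:369,400:800]=cv2.resize(b,(400,369)); cv2.imwrite("pics/c1.png",c)
F=root-.0*a-.008*p; delta(F-tip*a-.011*p,RT)
s=robot.sense();print(s["tcp_pos"],front(),front()-root)
```

```text
shift [-0.0049  0.0005  0.0639] rotvec [0.001  0.0015 0.0051] t 2.2
[ 0.48369637 -0.14619801  0.12568065] [ 0.48950561 -0.1254037   0.11701464] [-0.01239439 -0.0416037   0.04701464]
```

View pics/c1.png

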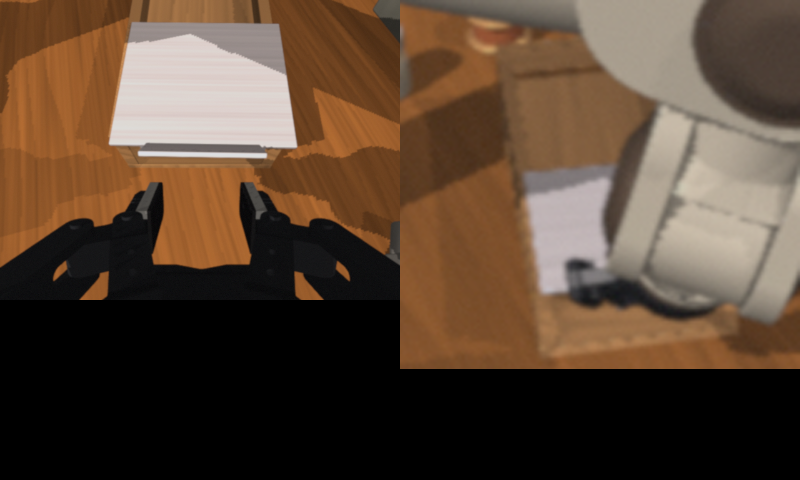

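The wrist view on the left shows the tab lip from (138,155) to (267,155), centred between the fingers, whose tips are at (160,183) and (241,183). The plate's -y corners are at (110,147) and (297,147). I'll check the heights by triangulating.

Run:
```python
from h import *
c=robot.camera_info("wrist"); s=robot.sense(); R=np.array(s["tool_rot"])
for tp in(.0205,.025,.015):
  for sx in(.011,-.011):
    for sy in(-.0225,.0225):
      q=c["R"]@(np.array(s["tcp_pos"])+R@[sx,sy,tp])+c["t"]; print(tp,sx,sy,(np.array([c["fx"]*q[0]/q[2]+c["cx"],c["fy"]*q[1]/q[2]+c["cy"]])/1.6).round(1))
T=lambda x,y:(190+x/3.894-.4,190+y/3.894-.4)
W=lambda x,y:(x*1.6,y*1.6)
for n,t,w in(("lip+x",(755,248),(267,155)),("lip-x",(709,436),(138,155)),("B",(733,187),(297,147)),("C",(659,489),(109.5,146.5)),("A",(459,114),(278,24)),("D",(377,411),(131,22))):
    print(n,tri([ray("top",T(*t)),ray("wrist",W(*w))]).round(4))
im=cv2.imread("pics/w1.png"); b=im[230:290,200:440];
```

```text
0.0205 0.011 -0.0225 [162.2 183.9]
0.0205 0.011 0.0225 [240.6 183.8]
0.0205 -0.011 -0.0225 [163.7 218.2]
0.0205 -0.011 0.0225 [239.2 218.2]
0.025 0.011 -0.0225 [163.3 180.9]
0.025 0.011 0.0225 [239.5 180.9]
0.025 -0.011 -0.0225 [164.7 214.4]
0.025 -0.011 0.0225 [238.1 214.4]
0.015 0.011 -0.0225 [160.8 187.7]
0.015 0.011 0.0225 [242.1 187.7]
0.015 -0.011 -0.0225 [162.4 223.1]
0.015 -0.011 0.0225 [240.5 223.1]
lip+x [ 0.5402 -0.1114  0.0966]
lip-x [ 0.4541 -0.0865  0.094 ]
B [ 0.5727 -0.1046  0.0777]
C [ 0.4311 -0.064   0.0751]
A [0.6115 0.0263 0.0775]
D [0.4699 0.0668 0.0783]
```

Emit:
drive_effector --offsets '{"dx": [-0.4,-0.8,-0.8,-0.8],"dy": [0,0,0,0],"dz": [6,12,12,12],"wx": [0,0,0,0],"wy": [0,0,0,0],"wz": [0,0,0,0]}'

```text
time_s: 2.53
tcp_pos: [0.4931, -0.1116, 0.0766]
tool_rot: [[0.202, 0.964, 0.173], [0.74, -0.266, 0.618], [0.642, 0.004, -0.767]]
contact_force: [-0.4, 0.4, 1.3]
gripper_width: 0.0451
finger_force: 0.0
```

Run:
```python
from h import *
s=robot.sense(); d=front()-root; print("rel X,Y,Z",d@X,d@Y,d[2],s["contact_force"])
```

```text
rel X,Y,Z -0.0009760817707022276 -0.00754732647936627 -0.0020874669456387995 [-0.43483417  0.38277793  1.25007245]
```

Emit:
drive_effector --offsets '{"dx": [0.4,0.76,0.92,1.06,1.06],"dy": [0,0,0,0,0],"dz": [0.44,0.8,0.92,1.04,1.04],"wx": [0,0,0,0,0],"wy": [0,0,0,0,0],"wz": [0,0,0,0,0]}'

```text
time_s: 2.95
tcp_pos: [0.4951, -0.1053, 0.0748]
tool_rot: [[0.204, 0.963, 0.174], [0.74, -0.268, 0.617], [0.642, 0.003, -0.767]]
contact_force: [-0.7, -0.3, -0.1]
gripper_width: 0.045
finger_force: 0.4
```

Run:
```python
from h import *
s=robot.sense(); d=front()-root; print("rel X,Y,Z",d@X,d@Y,d[2],s["contact_force"])
```

```text
rel X,Y,Z -0.0008038195906506583 -0.0009441575878462205 -0.0038223425244577475 [-0.70061885 -0.29200358 -0.0804781 ]
```

Emit:
drive_effector --offsets '{"dx": [0.16,0.32,0.46,0.46],"dy": [0,0,0,0],"dz": [0.12,0.26,0.38,0.38],"wx": [0,0,0,0],"wy": [0,0,0,0],"wz": [0,0,0,0]}'

```text
time_s: 3.28
tcp_pos: [0.4956, -0.102, 0.0743]
tool_rot: [[0.204, 0.963, 0.174], [0.739, -0.268, 0.618], [0.642, 0.002, -0.767]]
contact_force: [-0.1, -1.1, 1.0]
gripper_width: 0.0448
finger_force: 0.7
```

Run:
```python
from h import *
s=robot.sense(); d=front()-root; print("rel X,Y,Z",d@X,d@Y,d[2],s["contact_force"]@Y,s["contact_force"])
```

```text
rel X,Y,Z -0.0011864547372380367 0.0023474458214997117 -0.0043740781502967785 -1.1151785613173415 [-0.06870195 -1.13908506  0.96241929]
```

In the tool's units: -0.0077 m is -1.54, 0.0064 m is 1.28.

Emit:
drive_effector --offsets '{"dx": [0.32,0.64,0.96,1.28,1.28],"dy": [0,0,0,0,0],"dz": [-0.38,-0.76,-1.14,-1.54,-1.54],"wx": [0,0,0,0,0],"wy": [0,0,0,0,0],"wz": [0,0,0,0,0]}'

```text
time_s: 3.7
tcp_pos: [0.4956, -0.1021, 0.0847]
tool_rot: [[0.204, 0.964, 0.174], [0.739, -0.268, 0.618], [0.642, 0.002, -0.767]]
contact_force: [0.0, 0.1, -0.3]
gripper_width: 0.0449
finger_force: 0.6
```

Run:
```python
from h import *
s=robot.sense(); d=front()-root; print("rel X,Y,Z",d@X,d@Y,d[2],s["contact_force"]@Y,s["contact_force"])
```

```text
rel X,Y,Z -0.0011674074756603816 0.0022317125769252323 0.006079237788837344 0.1265870355609711 [ 0.04566116  0.11865803 -0.27681055]
```

Emit:
drive_effector --offsets '{"dx": [0.32,0.64,0.96,1.28,1.6,1.6,1.6],"dy": [0,0,0,0,0,0,0],"dz": [-0.38,-0.76,-1.14,-1.54,-1.92,-1.92,-1.92],"wx": [0,0,0,0,0,0,0],"wy": [0,0,0,0,0,0,0],"wz": [0,0,0,0,0,0,0]}'

```text
time_s: 4.28
tcp_pos: [0.4956, -0.1022, 0.0969]
tool_rot: [[0.204, 0.964, 0.174], [0.739, -0.268, 0.618], [0.642, 0.003, -0.767]]
contact_force: [-0.0, -0.4, -1.2]
gripper_width: 0.0448
finger_force: 0.6
```

Run:
```python
from h import *
s=robot.sense(); d=front()-root; print("rel X,Y,Z",d@X,d@Y,d[2],s["contact_force"]@Y,s["contact_force"])
w=robot.grab_frame("wrist"); b=robot.grab_frame("side")[190:310,230:360]
c=np.zeros((369,800,3),np.uint8); c[:300,:400]=cv2.resize(w,(400,300)); c[:,400:800]=cv2.resize(b,(400,369),interpolation=2); cv2.imwrite("pics/c2.png",c)
```

```text
rel X,Y,Z -0.00116610438468101 0.0022044396517072085 0.018252134002212178 -0.42125177526840935 [-0.01786013 -0.43255675 -1.16294107]
```

View pics/c2.png

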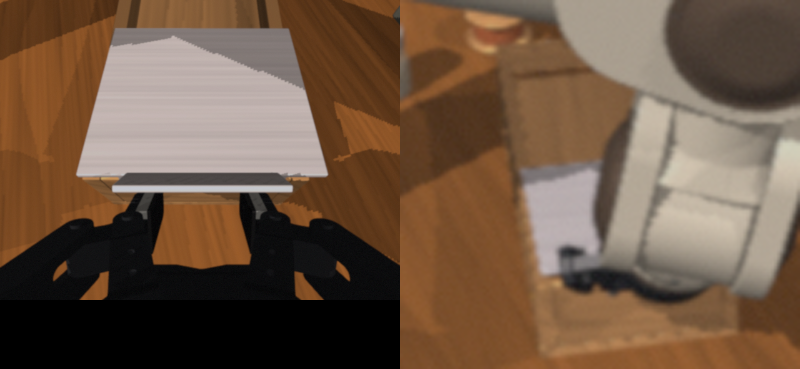

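The wrist view shows the fingers under the tab, with the lip from (113,188) to (292,188) and the plate's near corners at (77,176) and (328,177). In the side view, the end-wall rim is visible below the raised edge at (550,285). I'll work out the height of those corners.

Run:
```python
from h import *
def hts(C,D,A,B):  # near-left, near-right, far-right, far-left in 400px picture; known widths 148
    c=robot.camera_info("wrist")
    for l,r in((C,D),(B,A)):
        o,d1=ray("wrist",np.array(l)*1.6,c); _,d2=ray("wrist",np.array(r)*1.6,c)
        # equal depth along camera z
        z1=c["R"][2]@d1; z2=c["R"][2]@d2; k=.148/np.linalg.norm(d1/z1-d2/z2)
        m=o+k*(d1/z1+d2/z2)/2; print(m.round(4),"rel root YZ",(m-root)@Y,m[2]-.07)
hts((77,176),(328,177),(290,29),(115,29))
```

```text
[ 0.5032 -0.0765  0.0859] rel root YZ 0.007390076295042255 0.015914870349419574
[0.5398 0.0534 0.075 ] rel root YZ 0.14233349905353143 0.005046986417806043
```

In the tool's units: -0.0031 m is -0.62, 0.0026 m is 0.52.

Emit:
drive_effector --offsets '{"dx": [0.26,0.52,1,1.7,2.4,3.1,3.8,3.8],"dy": [0,0,0,0,0,0,0,0],"dz": [-0.32,-0.62,-0.22,0.36,0.94,1.54,2.12,2.12],"wx": [0,0,0,0,0,0,0,0],"wy": [0,0,0,0,0,0,0,0],"wz": [0,0,0,0,0,0,0,0]}'

```text
time_s: 5.05
tcp_pos: [0.5013, -0.0806, 0.1009]
tool_rot: [[0.203, 0.964, 0.173], [0.739, -0.267, 0.618], [0.642, 0.002, -0.767]]
contact_force: [0.8, -0.2, -1.6]
gripper_width: 0.0448
finger_force: 0.6
```

Run:
```python
from h import *
s=robot.sense(); d=front()-root; print("rel X,Y,Z",d@X,d@Y,d[2],s["contact_force"]@Y,s["contact_force"])
w=robot.grab_frame("wrist"); cv2.imwrite("pics/w3.png",cv2.resize(w,(400,300)))
```

```text
rel X,Y,Z -0.0015229529860501464 0.02453262130645789 0.02222305354704808 0.027421161493086547 [ 0.77177765 -0.18845307 -1.61842352]
```

View pics/w3.png

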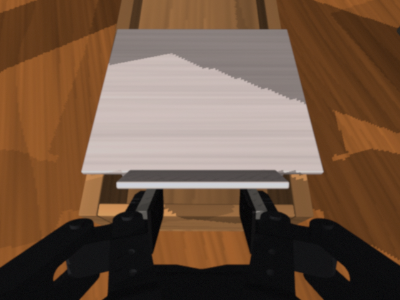

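The cover has moved with the fingers. Its near corners are at (82,173) and (324,173), and the catch wall is now visible behind it at row 210. I'll go on until the fingertips are past the wall, then lower.

In the tool's units: 0.023 m is 4.6, 0.0193 m is 3.86.

Emit:
drive_effector --offsets '{"dx": [0.7,1.5,2.3,3.1,3.9,4.6,4.6],"dy": [0,0,0,0,0,0,0],"dz": [0.58,1.26,1.94,2.6,3.28,3.86,3.86],"wx": [0,0,0,0,0,0,0],"wy": [0,0,0,0,0,0,0],"wz": [0,0,0,0,0,0,0]}'

```text
time_s: 5.68
tcp_pos: [0.5093, -0.0517, 0.1009]
tool_rot: [[0.203, 0.964, 0.173], [0.739, -0.267, 0.618], [0.642, 0.002, -0.767]]
contact_force: [-0.1, -0.5, -1.7]
gripper_width: 0.0449
finger_force: 0.6
```

Emit:
drive_effector --offsets '{"dx": [-0.52,-1.04,-1.56,-2.08,-2.08],"dy": [0,0,0,0,0],"dz": [0.62,1.24,1.86,2.48,2.48],"wx": [0,0,0,0,0],"wy": [0,0,0,0,0],"wz": [0,0,0,0,0]}'

```text
time_s: 6.1
tcp_pos: [0.5089, -0.0526, 0.0835]
tool_rot: [[0.205, 0.963, 0.173], [0.739, -0.268, 0.618], [0.642, 0.001, -0.767]]
contact_force: [-0.2, 0.3, 0.1]
gripper_width: 0.0452
finger_force: 0.0
```

Run:
```python
from h import *
s=robot.sense(); d=front()-root; print("rel X,Y,Z",d@X,d@Y,d[2],s["contact_force"]@Y,s["contact_force"])
w=robot.grab_frame("wrist"); cv2.imwrite("pics/w4.png",cv2.resize(w,(400,300)))
```

```text
rel X,Y,Z -0.0018099517201636628 0.05356232931722735 0.004861277788056409 0.2752627391270356 [-0.18738926  0.33860305  0.090783  ]
```

View pics/w4.png

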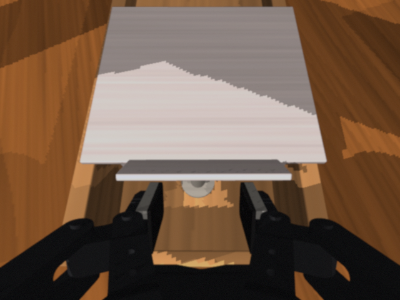

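The plate now lies ahead of the fingers with its near edge at row 162, and the spindle tip shows at (198,188). I'll lower behind the ridge and push.

In the tool's units: 0.0061 m is 1.22, -0.0051 m is -1.02.

Emit:
drive_effector --offsets '{"dx": [-0.52,-1.02,0.02,1.04,2.06,3.08,4.1,5.12,6.34,6.34],"dy": [0,0,0,0,0,0,0,0,0,0],"dz": [0.62,1.22,2.1,2.94,3.8,4.66,5.52,6.36,7.4,7.4],"wx": [0,0,0,0,0,0,0,0,0,0],"wy": [0,0,0,0,0,0,0,0,0,0],"wz": [0,0,0,0,0,0,0,0,0,0]}'

```text
time_s: 6.98
tcp_pos: [0.5224, -0.0049, 0.0768]
tool_rot: [[0.203, 0.964, 0.173], [0.739, -0.267, 0.618], [0.642, 0.003, -0.767]]
contact_force: [-0.5, 0.1, 0.2]
gripper_width: 0.0452
finger_force: 0.0
```

Run:
```python
from h import *
s=robot.sense(); d=front()-root; print("rel X,Y,Z",d@X,d@Y,d[2],s["contact_force"]@Y,s["contact_force"])
w=robot.grab_frame("wrist"); cv2.imwrite("pics/w5.png",cv2.resize(w,(400,300)))
```

```text
rel X,Y,Z -0.0016871211112122403 0.1030766005910798 -0.0018339786901764854 -0.06381774093465642 [-0.539355    0.08531491  0.18349367]
```

View pics/w5.png

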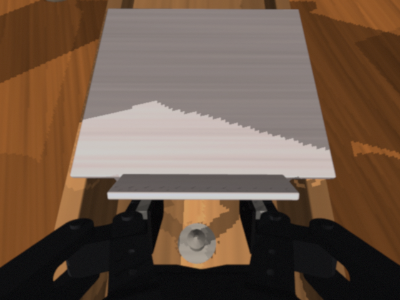

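The cover is moving squarely ahead of the fingers (near edge at row 177, lip at row 195), and the spindle is uncovered at (197,240). I'll keep pushing, judging by force and position.

Emit:
drive_effector --offsets '{"dx": [0.92,1.9,2.88,3.86,4.84,5.8,6.5,6.76,6.76],"dy": [0,0,0,0,0,0,0,0,0],"dz": [0.9,1.7,2.52,3.34,4.16,4.98,5.56,5.78,5.78],"wx": [0,0,0,0,0,0,0,0,0],"wy": [0,0,0,0,0,0,0,0,0],"wz": [0,0,0,0,0,0,0,0,0]}'

```text
time_s: 7.78
tcp_pos: [0.534, 0.0371, 0.0761]
tool_rot: [[0.203, 0.964, 0.173], [0.739, -0.267, 0.618], [0.642, 0.002, -0.767]]
contact_force: [-0.7, 0.2, -1.0]
gripper_width: 0.045
finger_force: 0.0
```

Run:
```python
from h import *
s=robot.sense(); d=front()-root; print("rel X,Y,Z",d@X,d@Y,d[2],s["contact_force"]@Y,s["contact_force"])
w=robot.grab_frame("top"); cv2.imwrite("pics/t6.png",w)
```

```text
rel X,Y,Z -0.0018593520218137087 0.14667975831932611 -0.002549157788575354 -0.03519681301847686 [-0.6683382   0.15130056 -0.96921741]
```

Emit:
drive_effector --offsets '{"dx": [0.16,0.3,0.46,0.62,0.62],"dy": [0,0,0,0,0],"dz": [0.12,0.26,0.38,0.52,0.52],"wx": [0,0,0,0,0],"wy": [0,0,0,0,0],"wz": [0,0,0,0,0]}'

```text
time_s: 8.25
tcp_pos: [0.5352, 0.0404, 0.076]
tool_rot: [[0.204, 0.963, 0.173], [0.739, -0.268, 0.618], [0.642, 0.002, -0.767]]
contact_force: [1.1, -1.0, -0.7]
gripper_width: 0.0452
finger_force: 0.4
```

In the tool's units: 0.0031 m is 0.62, 0.0026 m is 0.52.

Emit:
drive_effector --offsets '{"dx": [0.16,0.3,0.46,0.62,0.62],"dy": [0,0,0,0,0],"dz": [0.12,0.26,0.38,0.52,0.52],"wx": [0,0,0,0,0],"wy": [0,0,0,0,0],"wz": [0,0,0,0,0]}'

```text
time_s: 8.67
tcp_pos: [0.5362, 0.0445, 0.0761]
tool_rot: [[0.204, 0.964, 0.173], [0.739, -0.268, 0.618], [0.642, 0.002, -0.767]]
contact_force: [0.4, 0.3, -0.3]
gripper_width: 0.0447
finger_force: 0.2
```

```bash
python3 - <<'E'
from h import *
s=robot.sense(); d=front()-root; print("rel X,Y,Z",d@X,d@Y,d[2],s["contact_force"]@Y,s["contact_force"])
E
```

```text
rel X,Y,Z -0.0017340999725860714 0.15443066674321168 -0.0025898761890495864 0.44464378857020365 [ 0.42572528  0.34220958 -0.33532197]
```

Emit:
drive_effector --offsets '{"dx": [0.12,0.24,0.36,0.36],"dy": [0,0,0,0],"dz": [0.1,0.2,0.3,0.3],"wx": [0,0,0,0],"wy": [0,0,0,0],"wz": [0,0,0,0]}'

```text
time_s: 9.0
tcp_pos: [0.5368, 0.0467, 0.0761]
tool_rot: [[0.204, 0.964, 0.173], [0.739, -0.268, 0.618], [0.642, 0.002, -0.767]]
contact_force: [-0.6, -1.5, -0.6]
gripper_width: 0.0451
finger_force: 0.6
```

```bash
python3 - <<'E'
from h import *
s=robot.sense(); d=front()-root; print("rel X,Y,Z",d@X,d@Y,d[2],s["contact_force"]@Y,s["contact_force"])
E
```

```text
rel X,Y,Z -0.0017398466638025934 0.15662552145690253 -0.0026077925034764943 -1.5703834000299828 [-0.61540875 -1.4582586  -0.58918563]
```

Emit:
drive_effector --offsets '{"dx": [0.12,0.24,0.24],"dy": [0,0,0],"dz": [0.1,0.2,0.2],"wx": [0,0,0],"wy": [0,0,0],"wz": [0,0,0]}'

```text
time_s: 9.25
tcp_pos: [0.537, 0.0471, 0.076]
tool_rot: [[0.206, 0.963, 0.173], [0.74, -0.269, 0.616], [0.64, 0.002, -0.768]]
contact_force: [-6.1, -12.3, 3.7]
gripper_width: 0.0454
finger_force: 6.7
```

```bash
python3 - <<'E'
from h import *
s=robot.sense(); d=front()-root; print("rel X,Y,Z",d@X,d@Y,d[2],s["contact_force"]@Y,s["contact_force"])
E
```

```text
rel X,Y,Z -0.0016896089583350424 0.1570529307384661 -0.0026829629416046386 -13.506001695879787 [ -6.12432306 -12.30794508   3.71805653]
```

The cover is home: 13.5 N at 157 mm, against about 156 expected. Retreating under the tab line, then up.

In the tool's units: -0.13 m is -26, -0.012 m is -2.4.

Emit:
drive_effector --offsets '{"dx": [-0.8,-1.6,-2.4,-2.8,-2.8,-2.8,-2.8,-2.8],"dy": [0,0,0,0,0,0,0,0],"dz": [-0.6,-1.2,-2,-8,-16,-24,-26,-26],"wx": [0,0,0,0,0,0,0,0],"wy": [0,0,0,0,0,0,0,0],"wz": [0,0,0,0,0,0,0,0]}' --finger_gap 0.085

```text
time_s: 9.92
tcp_pos: [0.5129, -0.0447, 0.1692]
tool_rot: [[0.203, 0.963, 0.178], [0.74, -0.27, 0.616], [0.642, 0.006, -0.767]]
contact_force: [-0.2, 0.3, -0.1]
gripper_width: 0.0849
finger_force: 0.0
```

```bash
python3 - <<'E'
from h import *
s=robot.sense(); print(s["contact_force"],s["tcp_pos"])
w=robot.grab_frame("wrist"); cv2.imwrite("pics/w7.png",w); t=robot.grab_frame("top"); cv2.imwrite("pics/t7.png",t)
for n,im in(("wrist",w),("top",t)):
    hsv=cv2.cvtColor(im,cv2.COLOR_BGR2HSV); m=((hsv[...,1]<75)&(hsv[...,2]>80)).astype(np.uint8)*255
    cs,_=cv2.findContours(m,0,cv2.CHAIN_APPROX_NONE)
    for c in cs:
        if cv2.contourArea(c)>1500: print(n,cv2.contourArea(c),cv2.approxPolyDP(c,4,True)[:,0].tolist())
# plate expected corners in top at home, and wrist
P=[[.6122,.0265,.074],[.5732,-.1049,.074],[.4307,-.0642,.074],[.4698,.0672,.074]]
for n in("wrist","top"):
    k=robot.camera_info(n)
    for q in P:
        v=k["R"]@(np.array(q)+.157*Y)+k["t"]; print(n,(k["fx"]*v[0]/v[2]+k["cx"]).round(1),(k["fy"]*v[1]/v[2]+k["cy"]).round(1))
# vertical grasp pose above bobbin: choose finger axis along X or Y later
E
```

```text
[-0.23189741  0.31890344 -0.09177605] [ 0.51287053 -0.04468329  0.16922671]
wrist 32897.5 [[225, 41], [206, 192], [241, 192], [245, 201], [393, 201], [396, 193], [432, 193], [413, 42]]
wrist 1926.5 [[98, 0], [112, 32], [128, 37], [128, 56], [154, 57], [150, 35], [155, 28], [131, 28], [126, 23], [146, 12], [151, 0]]
top 6027.0 [[227, 201], [205, 275], [275, 293], [280, 278], [289, 276], [299, 237], [293, 232], [296, 217]]
top 36516.0 [[637, 217], [617, 209], [621, 242], [600, 317], [588, 337], [589, 316], [604, 295], [595, 285], [615, 245], [614, 216], [527, 175], [525, 201], [503, 269], [474, 322], [487, 322], [430, 479], [577, 479], [588, 369], [618, 340], [638, 276]]
top 8727.5 [[0, 5], [0, 81], [146, 78], [156, 57], [130, 55], [110, 44], [96, 28], [89, 4]]
top 34973.0 [[190, 39], [223, 49], [239, 76], [275, 75], [278, 121], [283, 124], [373, 112], [375, 98], [384, 112], [383, 78], [372, 80], [370, 73], [639, 67], [639, 0], [204, 1], [201, 23]]
wrist 423.1 41.5
wrist 441.6 194.2
wrist 208.3 192.9
wrist 231.6 40.4
top 227.9 198.9
top 297.0 217.3
top 275.6 293.5
top 204.6 273.8
```

Add to h.py:
```python
RV=np.c_[Y,X,-Z]
```

Run:
```python
from h import *
c=robot.camera_info("wrist");s=robot.sense();R=np.array(s["tool_rot"]);cc=-np.array(c["R"]).T@c["t"]
print("cam in tool",R.T@(cc-s["tcp_pos"]),"axis in tool",R.T@np.array(c["R"])[2],"f",c["fx"])
delta(np.array([.5246,-.0124,.26])-.05*Y,RV);
```

```text
cam in tool [ 0.06852385 -0.00014683 -0.11768336] axis in tool [-2.62937058e-01  2.88644018e-04  9.64812946e-01] f 413.79521418231974
shift [ 0.047   0.0041 -0.0833] rotvec [ 0.0009 -0.697   0.0027] t 10.0167
```

The rows are not in the units I measure in: shifts go in units of 5 mm. I convert before sending: -0.083 m is -16.6, 0.047 m is 9.4.

Emit:
drive_effector --offsets '{"dx": [9.4,9.4,9.4,9.4,9.4,9.4,9.4,9.4],"dy": [0.8,0.8,0.8,0.8,0.8,0.8,0.8,0.8],"dz": [-16.6,-16.6,-16.6,-16.6,-16.6,-16.6,-16.6,-16.6],"wx": [0,0,0,0,0,0,0,0],"wy": [-0.697,-0.697,-0.697,-0.697,-0.697,-0.697,-0.697,-0.697],"wz": [0,0,0,0,0,0,0,0]}'

```text
time_s: 10.68
tcp_pos: [0.5109, -0.0583, 0.2589]
tool_rot: [[0.265, 0.964, 0.0], [0.964, -0.265, 0.002], [0.002, -0.0, -1.0]]
contact_force: [-0.2, 0.1, -0.1]
gripper_width: 0.0851
finger_force: 0.0
```

Create snap.py:
```python
import sys,pickle
from h import *
c=robot.camera_info("wrist"); im=robot.grab_frame("wrist"); pickle.dump(c,open(f"pics/{sys.argv[1]}.pkl","wb")); cv2.imwrite(f"pics/{sys.argv[1]}.png",im)
```

```bash
python3 snap.py sp1
```

```text
(no output)
```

Emit:
drive_effector --offsets '{"dx": [6,12,12,12],"dy": [0,0,0,0],"dz": [4,8,8,8],"wx": [0,0,0,0],"wy": [0,0,0,0],"wz": [0,0,0,0]}'

```text
time_s: 11.07
tcp_pos: [0.5264, -0.002, 0.2186]
tool_rot: [[0.267, 0.964, -0.001], [0.964, -0.267, 0.001], [0.001, -0.001, -1.0]]
contact_force: [-0.4, -0.9, 0.6]
gripper_width: 0.0846
finger_force: 0.0
```

```bash
python3 snap.py sp2
```

Run:
```python
from h import *
delta(np.array([.4193,-.3172,.24])-.02*Y,RV)
```

```text
shift [-0.3517 -0.0193 -0.0204] rotvec [ 0.0004 -0.0006  0.0031] t 11.1167
```

In the tool's units: -0.35 m is -70, -0.02 m is -4.

Emit:
drive_effector --offsets '{"dx": [-70,-70,-70,-70,-70,-70,-70,-70,-70,-70],"dy": [-4,-4,-4,-4,-4,-4,-4,-4,-4,-4],"dz": [-4,-4,-4,-4,-4,-4,-4,-4,-4,-4],"wx": [0,0,0,0,0,0,0,0,0,0],"wy": [0,0,0,0,0,0,0,0,0,0],"wz": [0,0,0,0,0,0,0,0,0,0]}'

```text
time_s: 11.95
tcp_pos: [0.4117, -0.3387, 0.2413]
tool_rot: [[0.274, 0.962, 0.003], [0.962, -0.274, -0.002], [-0.001, 0.004, -1.0]]
contact_force: [-0.2, 0.1, -0.6]
gripper_width: 0.0853
finger_force: 0.0
```

Emit:
drive_effector --offsets '{"dx": [-4,-4],"dy": [0,0],"dz": [0,0],"wx": [0,0],"wy": [0,0],"wz": [0,0]}'

```text
time_s: 12.12
tcp_pos: [0.4074, -0.356, 0.2411]
tool_rot: [[0.271, 0.963, 0.003], [0.963, -0.271, -0.001], [-0.0, 0.003, -1.0]]
contact_force: [0.6, 0.0, -0.9]
gripper_width: 0.085
finger_force: 0.0
```

```bash
python3 snap.py b1
```

Emit:
drive_effector --offsets '{"dx": [6,10,10,10],"dy": [0,0,0,0],"dz": [4,8,8,8],"wx": [0,0,0,0],"wy": [0,0,0,0],"wz": [0,0,0,0]}'

```text
time_s: 12.5
tcp_pos: [0.422, -0.304, 0.2003]
tool_rot: [[0.266, 0.964, 0.002], [0.964, -0.266, 0.0], [0.001, 0.001, -1.0]]
contact_force: [0.6, -0.4, 0.2]
gripper_width: 0.085
finger_force: 0.0
```

```bash
python3 snap.py b2
```

Run:
```python
import cv2,numpy as np,pickle
c=np.zeros((600,800,3),np.uint8)
G=dict(sp1=[.5246,-.0124,.046],sp2=[.5246,-.0124,.046],b1=[.4193,-.3172,.058],b2=[.4193,-.3172,.058])
for i,(n,P) in enumerate(G.items()):
    k=pickle.load(open(f"pics/{n}.pkl","rb")); v=np.array(k["R"])@P+k["t"]; u=np.array([k["fx"]*v[0]/v[2]+k["cx"],k["fy"]*v[1]/v[2]+k["cy"]]); 
    x,y=int(u[0])-66,int(u[1])-50; im=cv2.imread(f"pics/{n}.png"); x=np.clip(x,0,507);y=np.clip(y,0,379)
    print(n,u.round(1),"crop",x,y); c[300*(i//2):300*(i//2)+300,400*(i%2):400*(i%2)+399]=cv2.resize(im[y:y+100,x:x+133],None,fx=3,fy=3,interpolation=2)
cv2.imwrite("pics/comp.png",c)
```

```text
sp1 [323.5 155. ] crop 257 105
sp2 [324.1 239.8] crop 258 189
b1 [322.7 167.3] crop 256 117
b2 [323.5 256. ] crop 257 205
```

View pics/comp.png

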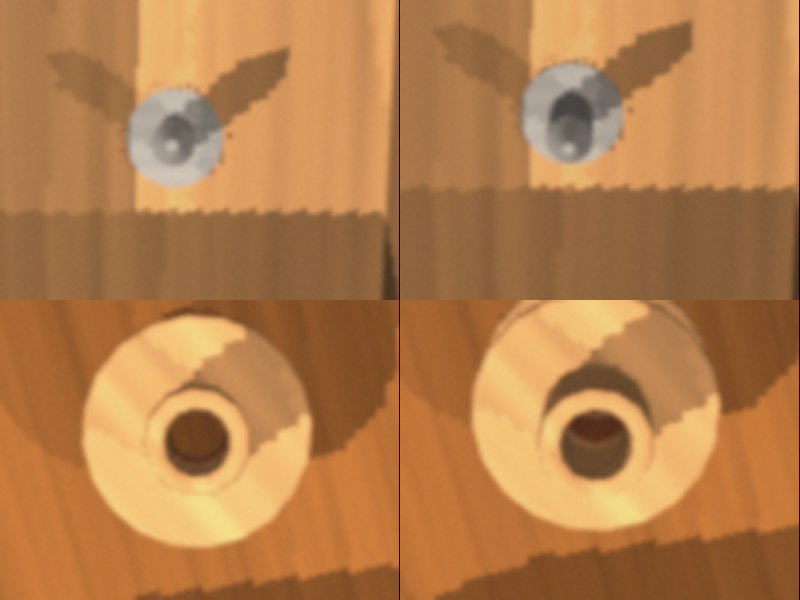

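The spindle tip is at comp (173,146) and (570,149), with base disc centres (175,136) and (572,112). The bobbin bore rim centres are at (197,442) and (597,443).

Run:
```python
from h import *
import pickle
off=dict(sp1=(257,105,0,0),sp2=(258,189,400,0),b1=(256,117,0,300),b2=(257,205,400,300))
def r(n,u,v):
    x,y,a0,b0=off[n]; k=pickle.load(open(f"pics/{n}.pkl","rb")); return ray("w",(x+(u-a0)/3-.33,y+(v-b0)/3-.33),k)
def pl(rr,z): o,d=rr; return o+d*(z-o[2])/d[2]
print("tip",tri([r("sp1",173,146),r("sp2",570,149)]),pl(r("sp1",173,146),.046),pl(r("sp2",570,149),.046))
print("disc",tri([r("sp1",175,136),r("sp2",572,112)]),pl(r("sp1",175,136),.009),pl(r("sp2",572,112),.009))
print("bore",tri([r("b1",197,442),r("b2",597,443)]),pl(r("b1",197,442),.058),pl(r("b2",597,443),.058))
print("flange",pl(r("b1",197.5,432),.033))
s=robot.sense();print(s["tcp_pos"]);delta(np.array([.4193,-.3172,.0585]),RV)
```

```text
tip [ 0.518064   -0.00918156  0.0469683 ] [ 0.51797391 -0.00921244  0.046     ] [ 0.51803474 -0.00944076  0.046     ]
disc [ 0.51818237 -0.00836609  0.01115838] [ 0.51810035 -0.00845184  0.009     ] [ 0.51802805 -0.00884742  0.009     ]
bore [ 0.4190764  -0.31477219  0.05726008] [ 0.41897163 -0.31467969  0.058     ] [ 0.41925476 -0.31458908  0.058     ]
flange [ 0.4192666  -0.31427142  0.033     ]
[ 0.42221778 -0.30487994  0.20125983]
shift [-1.260e-02  1.000e-04  1.428e-01] rotvec [0.0029 0.0001 0.004 ] t 12.55
```

In the tool's units: 0.035 m is 7, -0.0102 m is -2.04.

Emit:
drive_effector --offsets '{"dx": [-2.04,-2.04,-2.04,-2.04,-2.04,-2.04,-2.04],"dy": [-0.08,-0.08,-0.08,-0.08,-0.08,-0.08,-0.08],"dz": [7,14,20,25,27.6,28.4,28.4],"wx": [0.003,0.003,0.003,0.003,0.003,0.003,0.003],"wy": [0,0,0,0,0,0,0],"wz": [0.004,0.004,0.004,0.004,0.004,0.004,0.004]}' --finger_gap 0.06

```text
time_s: 13.13
tcp_pos: [0.4192, -0.3156, 0.0587]
tool_rot: [[0.272, 0.962, -0.001], [0.962, -0.272, 0.0], [0.0, -0.001, -1.0]]
contact_force: [-0.1, -0.6, 0.3]
gripper_width: 0.0598
finger_force: 0.0
```

Run:
```python
from h import *
delta(np.array([.4191,-.3146,.0585]),RV)
```

```text
shift [ 0.0009 -0.0004  0.0002] rotvec [-0.0011 -0.0001 -0.0016] t 13.1333
```

Emit:
drive_effector --offsets '{"dx": [0.18,0.18,0.18,0.18,0.18,0.18,0.18,0.18],"dy": [0,0,0,0,0,0,0,0],"dz": [0,0,0,0,0,0,0,0],"wx": [0,0,0,0,0,0,0,0],"wy": [0,0,0,0,0,0,0,0],"wz": [0,0,0,0,0,0,0,0]}' --finger_gap 0.015 --clamp_n 50

```text
time_s: 13.8
tcp_pos: [0.4203, -0.3149, 0.0604]
tool_rot: [[0.271, 0.962, 0.001], [0.962, -0.271, -0.002], [-0.001, 0.002, -1.0]]
contact_force: [-1.7, 0.6, 6.7]
gripper_width: 0.0242
finger_force: 49.5
```

Emit:
drive_effector --offsets '{"dx": [0,0,0,0,0,0],"dy": [0,0,0,0,0,0],"dz": [-2,-6,-12,-18,-22,-22],"wx": [0,0,0,0,0,0],"wy": [0,0,0,0,0,0],"wz": [0,0,0,0,0,0]}'

```text
time_s: 14.3
tcp_pos: [0.421, -0.3153, 0.1743]
tool_rot: [[0.271, 0.962, 0.005], [0.962, -0.271, -0.004], [-0.003, 0.006, -1.0]]
contact_force: [0.4, 0.3, -1.3]
gripper_width: 0.0236
finger_force: 49.5
```

Run:
```python
from h import *
s=robot.sense();print(s["contact_force"]);delta(np.array([.5180,-.0091,.1585]),RV)
```

```text
[ 0.35261135  0.32889071 -1.29153654]
shift [0.3211 0.0101 0.015 ] rotvec [ 0.0059  0.0027 -0.0009] t 14.3
```

Emit:
drive_effector --offsets '{"dx": [6,13,21,29,37,45,52,58,62,64.2],"dy": [0.2,0.4,0.6,1,1.2,1.4,1.6,1.8,2,2],"dz": [0,0,0,0,0,0,0,0,0,0],"wx": [0.006,0.006,0.006,0.006,0.006,0.006,0.006,0.006,0.006,0.006],"wy": [0.003,0.003,0.003,0.003,0.003,0.003,0.003,0.003,0.003,0.003],"wz": [0,0,0,0,0,0,0,0,0,0]}'

```text
time_s: 15.13
tcp_pos: [0.5167, -0.0058, 0.1681]
tool_rot: [[0.269, 0.963, -0.006], [0.963, -0.269, 0.005], [0.003, -0.008, -1.0]]
contact_force: [0.2, -0.4, -2.2]
gripper_width: 0.0239
finger_force: 49.4
```

Emit:
drive_effector --offsets '{"dx": [0,0],"dy": [0,0],"dz": [0,0],"wx": [0,0],"wy": [0,0],"wz": [0,0]}'

```text
time_s: 15.3
tcp_pos: [0.5162, -0.0082, 0.1683]
tool_rot: [[0.271, 0.963, -0.007], [0.963, -0.271, 0.004], [0.002, -0.008, -1.0]]
contact_force: [-0.3, -0.7, -1.0]
gripper_width: 0.0236
finger_force: 49.4
```

```bash
python3 snap.py hold
```

Run:
```python
from h import *
import pickle
k=pickle.load(open("pics/hold.pkl","rb")); im=cv2.imread("pics/hold.png"); s=robot.sense(); T=np.array(s["tcp_pos"]);R=np.array(s["tool_rot"])
def pr(P): v=np.array(k["R"])@P+k["t"]; return np.array([k["fx"]*v[0]/v[2]+k["cx"],k["fy"]*v[1]/v[2]+k["cy"]])
u=pr(T+R@[0,0,.0024]); print("expected bore px",u,"per mm x",pr(T+R@[.001,0,.0024])-u)
g=cv2.cvtColor(im,cv2.COLOR_BGR2GRAY); x,y=u.astype(int); sub=g[y-22:y+23,x-22:x+23]
print(sub[::3,::3])
np.set_printoptions(linewidth=200)
delta(np.array([.5180,-.0091,.1585]),RV)
```

```text
expected bore px [322.94931019 346.0904256 ] per mm x [ 0.0027615  -2.75996014]
[[124 123 122 118 114  96  74  68  74  83  89 109 115 117 118]
 [120 119 108 105  91  82  80  78  77  80  80  92 102 112 115]
 [116 107  77  85  99 101  96  92  91  92  92  86  77  80 108]
 [110  74  75  76  79  83  89  96  88  83  81  77  76  73  88]
 [ 83  73  77  78  80  80  81  80  80  79  78  78  75  73  77]
 [ 84  71  75  78  80  79  80  80  79  78  78  78  74  75  79]
 [ 83  74  74  77  77  80  81  78  79  79  78  77  74  78  93]
 [ 81  75  76  76  78  79  79  79  79  81  79  77  77  81  95]
 [ 82  78  78  76  78  78  79  80  82  80  76  77  80  80 102]
 [ 82  80  76  79  81  79  81  82  80  78  77  79  83  79 105]
 [ 90  79  77  78  80  80  80  78  75  76  78  82  82  84 107]
 [109  81  77  76  75  77  77  77  77  79  83  84  82  95 120]
 [136 117  79  75  75  76  77  76  78  84  85  82  88 103 159]
 [143 177 119  78  75  76  78  79  84  87  85  87 105 169 199]
 [191 186 177 151 111  93  86  89  91  92  95 135 186 199 203]]
shift [0.0001 0.002  0.0098] rotvec [-0.0073 -0.0024 -0.0011] t 15.35
```

In the tool's units: 0.002 m is 0.4, 0.055 m is 11.

Emit:
drive_effector --offsets '{"dx": [0,0,0,0,0,0],"dy": [0.4,0.4,0.4,0.4,0.4,0.4],"dz": [3,6,9,11,11,11],"wx": [-0.007,-0.007,-0.007,-0.007,-0.007,-0.007],"wy": [-0.002,-0.002,-0.002,-0.002,-0.002,-0.002],"wz": [0,0,0,0,0,0]}'

```text
time_s: 15.85
tcp_pos: [0.5177, -0.0092, 0.1135]
tool_rot: [[0.273, 0.962, -0.0], [0.962, -0.273, 0.001], [0.001, -0.001, -1.0]]
contact_force: [0.6, 1.0, -0.9]
gripper_width: 0.024
finger_force: 49.4
```

Run:
```python
from h import *
s=robot.sense();print(s["contact_force"]);delta(np.array([.5180,-.0091,.0684]),RV)
```

```text
[ 0.55843729  1.00197178 -0.88535044]
shift [0.0001 0.0003 0.0451] rotvec [-0.0005 -0.0006 -0.0021] t 15.85
```

Emit:
drive_effector --offsets '{"dx": [0,0,0,0,0,0],"dy": [0.06,0.06,0.06,0.06,0.06,0.06],"dz": [0.8,1.6,2.4,3.2,3.8,3.8],"wx": [0,0,0,0,0,0],"wy": [0,0,0,0,0,0],"wz": [0,0,0,0,0,0]}'

```text
time_s: 16.35
tcp_pos: [0.518, -0.0084, 0.0937]
tool_rot: [[0.271, 0.962, -0.001], [0.962, -0.271, 0.001], [0.001, -0.001, -1.0]]
contact_force: [-0.1, 0.4, -2.2]
gripper_width: 0.0238
finger_force: 49.4
```

Emit:
drive_effector --offsets '{"dx": [0,0,0,0,0,0,0],"dy": [0,0,0,0,0,0,0],"dz": [0.8,1.6,2.4,3.2,4,4.4,4.4],"wx": [0,0,0,0,0,0,0],"wy": [0,0,0,0,0,0,0],"wz": [0,0,0,0,0,0,0]}'

```text
time_s: 16.93
tcp_pos: [0.5181, -0.0085, 0.0719]
tool_rot: [[0.272, 0.962, -0.0], [0.962, -0.272, 0.001], [0.001, -0.001, -1.0]]
contact_force: [0.4, -0.5, -1.9]
gripper_width: 0.0241
finger_force: 49.4
```

In the tool's units: 0.003 m is 0.6, 0.002 m is 0.4.

Emit:
drive_effector --offsets '{"dx": [0,0,0,0],"dy": [0,0,0,0],"dz": [0.2,0.4,0.6,0.6],"wx": [0,0,0,0],"wy": [0,0,0,0],"wz": [0,0,0,0]}'

```text
time_s: 17.27
tcp_pos: [0.5183, -0.0085, 0.0695]
tool_rot: [[0.272, 0.962, 0.0], [0.962, -0.272, 0.001], [0.001, 0.0, -1.0]]
contact_force: [0.0, 0.2, -1.9]
gripper_width: 0.0241
finger_force: 49.4
```

Emit:
drive_effector --offsets '{"dx": [0,0,0],"dy": [0,0,0],"dz": [0.14,0.28,0.28],"wx": [0,0,0],"wy": [0,0,0],"wz": [0,0,0]}'

```text
time_s: 17.52
tcp_pos: [0.5184, -0.0084, 0.0684]
tool_rot: [[0.271, 0.962, 0.001], [0.962, -0.271, 0.001], [0.001, 0.0, -1.0]]
contact_force: [-1.2, 0.6, 1.5]
gripper_width: 0.0242
finger_force: 49.7
```

In the tool's units: 0.001 m is 0.2, 0.0005 m is 0.1.

Emit:
drive_effector --offsets '{"dx": [0,0,0],"dy": [0,0,0],"dz": [0.1,0.2,0.2],"wx": [0,0,0],"wy": [0,0,0],"wz": [0,0,0]}'

```text
time_s: 17.77
tcp_pos: [0.5185, -0.0084, 0.0684]
tool_rot: [[0.271, 0.962, 0.001], [0.962, -0.271, 0.001], [0.001, 0.001, -1.0]]
contact_force: [-4.9, 1.0, 9.6]
gripper_width: 0.0235
finger_force: 50.7
```

The bobbin is seated firmly (9.6 N up). Releasing gently, then lifting away.

In the tool's units: -0.0005 m is -0.1.

Emit:
drive_effector --offsets '{"dx": [0,0,0,0,0,0],"dy": [0,0,0,0,0,0],"dz": [-0.1,-0.1,-0.1,-0.1,-0.1,-0.1],"wx": [0,0,0,0,0,0],"wy": [0,0,0,0,0,0],"wz": [0,0,0,0,0,0]}' --finger_gap 0.05 --clamp_n 20

```text
time_s: 18.27
tcp_pos: [0.5183, -0.0085, 0.0675]
tool_rot: [[0.272, 0.962, 0.0], [0.962, -0.272, 0.001], [0.001, 0.0, -1.0]]
contact_force: [0.1, -0.8, 0.0]
gripper_width: 0.05
finger_force: 0.0
```

Emit:
drive_effector --offsets '{"dx": [0,0,0,0,0,-10,-10,-10],"dy": [0,0,0,0,0,0,0,0],"dz": [-2,-6,-12,-18,-24,-30,-30,-30],"wx": [0,0,0,0,0,0,0,0],"wy": [0,0,0,0,0,0,0,0],"wz": [0,0,0,0,0,0,0,0]}'

```text
time_s: 18.93
tcp_pos: [0.505, -0.0587, 0.2213]
tool_rot: [[0.273, 0.962, 0.005], [0.962, -0.273, -0.0], [0.001, 0.005, -1.0]]
contact_force: [1.1, 1.1, 0.2]
gripper_width: 0.05
finger_force: 0.0
```

```bash
python3 snap.py end1
```

Emit:
drive_effector --offsets '{"dx": [6,10,10,10],"dy": [0,0,0,0],"dz": [0,0,0,0],"wx": [0,0,0,0],"wy": [0,0,0,0],"wz": [0,0,0,0]}'

```text
time_s: 19.32
tcp_pos: [0.5182, -0.0072, 0.2168]
tool_rot: [[0.269, 0.963, -0.001], [0.963, -0.269, 0.001], [0.001, -0.001, -1.0]]
contact_force: [0.2, -0.5, -0.2]
gripper_width: 0.0501
finger_force: 0.0
```

```bash
python3 snap.py end2
```

Run:
```python
from h import *
import pickle
R=[]
for n in("end1","end2"):
    k=pickle.load(open(f"pics/{n}.pkl","rb")); im=cv2.imread(f"pics/{n}.png"); g=cv2.medianBlur(cv2.cvtColor(im,cv2.COLOR_BGR2GRAY),3)
    v=np.array(k["R"])@[.518,-.009,.066]+k["t"]; u=np.array([k["fx"]*v[0]/v[2]+k["cx"],k["fy"]*v[1]/v[2]+k["cy"]])
    x,y=u.astype(int)-70
    for r0,r1,l in((8,20,"neck/bore"),(28,60,"flange")):
        c=cv2.HoughCircles(g[max(y,0):y+140,x:x+140],cv2.HOUGH_GRADIENT,1,40,param1=80,param2=12,minRadius=r0,maxRadius=r1)
        if c is not None:
            c=c[0][0]; print(n,l,u.round(1),c[:2]+[x,max(y,0)],c[2]); 
            z=.066 if r0==8 else .041; print(plane("w",(c[0]+x,c[1]+max(y,0)),z,k).round(4))
            R.append((l,ray("w",(c[0]+x,c[1]+max(y,0)),k)))
for l in("neck/bore","flange"):
    q=[r for n,r in R if n==l]
    if len(q)==2: print(l,tri(q).round(4))
t=robot.grab_frame("top"); hsv=cv2.cvtColor(t,cv2.COLOR_BGR2HSV); m=((hsv[...,1]<75)&(hsv[...,2]>80)).astype(np.uint8); m[:190]=0;m[330:]=0;m[:,:190]=0;m[:,320:]=0
c=max(cv2.findContours(m,0,1)[0],key=cv2.contourArea); print(cv2.approxPolyDP(c,4,True)[:,0].tolist())
```

```text
end1 neck/bore [319.4 154.9] [319.5 148.5] 17.2
[ 0.5192 -0.0051  0.066 ]
end1 flange [319.4 154.9] [316.5 150.5] 44.1
[ 0.5164 -0.007   0.041 ]
end2 neck/bore [323.  235.6] [322.5 227.5] 18.1
[ 0.5192 -0.0035  0.066 ]
end2 flange [323.  235.6] [322.5 226.5] 40.2
[ 0.5178 -0.0085  0.041 ]
neck/bore [ 0.5189 -0.0054  0.0578]
flange [ 0.5174 -0.0069  0.0473]
[[240, 190], [240, 211], [227, 201], [205, 275], [240, 284], [250, 316], [265, 309], [262, 329], [319, 329], [319, 226], [275, 228], [273, 190]]
```

In the tool's units: -0.2 m is -40, -0.1 m is -20.

Emit:
drive_effector --offsets '{"dx": [-40,-40,-40,-40,-40,-40,-40,-40],"dy": [-20,-20,-20,-20,-20,-20,-20,-20],"dz": [-6,-6,-6,-6,-6,-6,-6,-6],"wx": [0,0,0,0,0,0,0,0],"wy": [0,0,0,0,0,0,0,0],"wz": [0,0,0,0,0,0,0,0]}'

```text
time_s: 20.08
tcp_pos: [0.3671, -0.1749, 0.2477]
tool_rot: [[0.275, 0.962, 0.001], [0.962, -0.275, 0.0], [0.001, 0.001, -1.0]]
contact_force: [-0.3, 0.1, -0.4]
gripper_width: 0.0501
finger_force: 0.0
```

Run:
```python
from h import *
t=robot.grab_frame("top"); hsv=cv2.cvtColor(t,cv2.COLOR_BGR2HSV); m=((hsv[...,1]<75)&(hsv[...,2]>80)).astype(np.uint8); m[:190]=0;m[330:]=0;m[:,:190]=0;m[:,320:]=0
for c in cv2.findContours(m,0,1)[0]:
    if cv2.contourArea(c)>500: print(cv2.approxPolyDP(c,4,True)[:,0].tolist())
k=robot.camera_info("top"); v=np.array(k["R"])@[.518,-.009,.066]+k["t"]; u=np.array([k["fx"]*v[0]/v[2]+k["cx"],k["fy"]*v[1]/v[2]+k["cy"]]).astype(int)
g=cv2.cvtColor(t,cv2.COLOR_BGR2GRAY); print("pred neck",u); np.set_printoptions(linewidth=200); print(g[u[1]-16:u[1]+22:2,u[0]-20:u[0]+21:2])
```

```text
[[227, 201], [205, 275], [275, 293], [280, 279], [289, 276], [300, 235], [293, 232], [296, 217]]
pred neck [327 268]
[[129  92  85  83  83  84  84  84  86  87  86  86  86  85  88 124 134 133 127  93  86]
 [128  89  87  88  86  85  83  84  87  92  97 111 110  99  90 121 135 134 120  87  84]
 [129  89  88  87  88  88  86  94 101 104 105 121 150 145 128 110 132 133 103  85  85]
 [131  91  89  89  88 100 100 103 105 105 106 115 140 155 151 135 124 128  96  83  86]
 [134  96  92  90 103 131 105 105 107 110 114 112 121 150 150 148 140 126  86  82  83]
 [148 111  92  93 133 146 112 110 114 131 139 137 132 143 152 153 155 141  91  85  84]
 [154 137 106 108 152 159 127 111 131 137 117 113 139 152 154 157 158 149 102  88  88]
 [154 153 123 125 161 160 139 119 137  87  59  55  89 150 155 157 158 159 120  89  87]
 [154 151 135 140 158 154 148 126 138  66  61  62  69 146 155 160 164 166 133  92  91]

[... 170 characters left out ...]
93]
 [ 94  95  97 112 145 150 151 147 133 128 134 134 131 147 161 158 156 151 109  93  93]
 [ 92  93  92  99 140 151 149 150 151 145 140 141 151 157 157 156 156 140  96  92  94]
 [ 92  91  89  90 110 145 153 156 157 155 153 155 156 156 155 157 148 105  87  88  90]
 [ 96  94  93  92  89 124 153 155 152 151 155 156 156 156 156 154 122  91  89  90  88]
 [ 94  96  97  96  94  94 115 139 146 155 156 156 156 154 145 121  99  97  95  93  93]
 [ 90  93  92  95  95  95  95  99 115 132 138 138 131 117  97  92  96  97  97  98  97]
 [ 89  89  90  91  91  93  93  92  92  93  96  96 101 105 101  90  88  90  93  94  95]
 [ 90  90  90  90  89  89  90  90  93  93  95 101 110 112 107  94  93  91  90  89  89]]
```

The cover hasn't moved from its home position. The bobbin is upright, with its bore where I predicted it within a pixel.

```bash
python3 -c "
from workcell import robot
print(robot.hand_in())"
```

```text
the job is handed in; nothing more can be done
None
```

I handed the job in at about 20 s of the 58 s allowed: the cover lies home against the end stop, the bobbin is lowered fully onto the spindle, and the other things on the bench were not touched; the hand-in returned no verdict.

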